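# Take the test gauge off the garage air outlet

### The arm

A 6-joint arm with a two-finger parallel gripper is mounted at the origin on the work surface. World frame = base frame: x ahead of the robot, y to its left, z up, the work surface at z = 0. Lengths are in m, angles in degrees, forces in N, time in s.
With the tool pointing down it reaches from about 0.375 to 0.9 m from the base axis. Payload 3.1 kg.
Tool frame: the origin (TCP) lies on the centre line of the jaws, within the pads' length; the fingertips stand 25 mm ahead of it and the grasp point (between the pads) lies 6 mm ahead of it; z points along the fingers, y is the line along which they close (so a half turn about z gives the same grasp; the last joint's range is limited). The gripper opens to 87 mm and grips with 3 to 60 N. Pads are 19 mm wide; open, the fingers measure 117 mm over their backs; the gripper's body (75 mm by 190 mm) begins 51 mm behind the grasp point.
Start: joints at [-78.925, 30.224, 82.088, -0, 67.689, -10.227], TCP at [0.227, -0.582, 0.248] pointing down, gripper open.
Joint ranges: [-176.69, 176.69], [-43.24, 126.21], [12.49, 139.97], [-82, 262], [0, 151.66], [-163.58, 163.58]. Speed limits (degrees/s): [159.86, 159.86, 180, 180, 180, 180].

### API

Orientations are given as a 3x3 rotation matrix whose columns are the frame's x, y, z axes.
In Python, from rig import read_state, capture, camera_params, hand_in gives the robot as it stands.
- The arm moves only by the tool apply_moves, never from a script. Its argument "rows" is a list of rows, each an object of numbers: "x", "y", "z": the shift along the tool's x, y, z in mm; "rx", "ry", "rz": the turn, a rotation vector about the tool's x, y, z in units of 6 degrees (1.0 is 6 degrees); "claw": the closure in counts, from 0 (fully open) to 255 (shut). A call has 1 to 10 rows; each row is the pose to reach, as a shift and turn from the pose commanded when the call began, along the tool's axes at that moment; what a row does not reach only later rows make up. A row lasts 1/8 s, in which the tool goes at most 62.5 mm and 10.7 degrees, less where a joint would pass 70% of its speed; a pose out of reach is approached as far as the arm can. A call with a gripper value outside its range is refused whole. The fingers move at their own pace and stop on an object; the grip force is fixed at half the most. Time passes only in rows, so rows that repeat a pose let the fingers close. It gives the time, the measured TCP pose, the force, the opening and the grip force at its end, in the units of the state.
- read_state(): the state, without advancing time (a new reading comes with each control period).
- capture(name): name is "scene" or "side" or "wrist"; returns (picture, depth): 384x512x3 uint8, red, green, blue; 384x512 float32, m along the optical axis (not along the pixel's ray), 0 where there is no reading.
- camera_params(name): a dict with "fx", "fy", "cx", "cy" (pixels), "xyz" and "orientation" of the camera in the world. Camera axes: x right, y up, looking along -z (the intrinsics and any distortion apply to the point x, -y, -z); pixel columns grow to the right and rows downward; lengths in m; the calibration is good to about 2 mm. A picture is of the moment at which its call begins: read the wrist's pose just before it. camera_params takes no time and is no camera call; for the wrist camera it gives the pose at the moment of the call.
- hand_in(): hands the job in; it is judged then, once.
The state is a dict: "time_s": time; "joint_positions": joint angles; "qvel": joint speeds; "tau": joint torques, N m; "position": TCP position; "tcp_rot": TCP orientation; "force": force on the tool from outside, world axes, zero at the start; "moment": the same for the moment, N m; "opening": opening from 0.0 (shut) to 1.0 (fully open); "grasp_force": force on a finger pad.
Only numpy, scipy, OpenCV 4.12 (cv2) and the standard library are available. Lean on these libraries where they do the work, as an engineer would, in place of code of your own. Each camera call takes 0.05 s, during which the arm holds its last target. There are 200 camera calls.

### The job

Take the test gauge off the bench's air outlet: draw the coupling's sprung sleeve back until the gauge pops loose, let the sleeve go, then pull the gauge straight out so that the sleeve snaps fully forward. Lay the gauge gently flat in the black tray, dial up, and let go of it. Do not wrench the outlet on its soft rubber mount, force the gauge in the coupling, or disturb the other parts on the bench.

Things in the scene. Friction and masses are not known exactly. Their poses are not given: they have to be found in the camera images.
- mouth (a point): centre of the open end of the steel coupling body (21 mm across), 70 mm above the bench. Its -x axis is the level pull-out direction; +x points to the fixed aluminium outlet block (60 mm wide, top 92 mm above the bench, a flat shut-off lever on it to 107 mm), whose face is 70 mm behind the mouth.
- sleeve_grip (a point): point on the axis of the brass knurled sleeve around the coupling body, 13 mm behind its front end. Sleeve 32 mm long, 30 mm across, with a 36 mm flange on its rear 6 mm; at rest its front is level with the mouth, with 38 mm free between its rear and the block. Axes as the mouth.
- sleeve (a joint): sleeve drawn back towards the block, m: 0 forward (rest). It unlatches 1 to 2 mm short of its hard stop, which lies between 0.008 and 0.017: it differs each time, is hidden and must be felt. Spring 5 N at 0, up to 10 N. Unlatched, an ejector pushes the gauge out 8 to 16 mm within a second. The loose nipple then props the sleeve part way back until it is out, when the sleeve snaps to 0.
- outlet (a joint): give of the rubber mount that carries the coupling and sleeve, m: 0 at rest, plus towards the block, minus outwards. 6 N per mm along the axis, stiff sideways, so the coupling also moves 1 to 2 mm as the sleeve is drawn. Damaged beyond 4 mm (24 N) either way.
- gauge_grip (a point): centre of the loose gauge's (0.2 kg) brass hex, 40 mm long, 24 mm wide and high: grip here. +x points along the nipple into the coupling, z up out of the dial. Dark steel dial case 56 mm across, 30 mm high, centred 45 mm off on -x. Lying flat, this point is 15 mm above the floor. Plugged in it is 28 mm outside the mouth. Popped loose, the gauge droops by up to 9 degrees, this point 4 to 10 mm lower.
- gauge_tip (a point): end of the gauge's steel nipple (14 mm across), on its axis 62 mm from the hex centre on +x. Plugged in and latched it is 34 mm inside the mouth and cannot be pulled out; once popped, pull it out the remaining 18 to 26 mm, which takes under 8 N if it is not pushed sideways.
- block: the fixed outlet block with base plate, 110 x 120 mm; origin on the bench under the coupling's root, -x the pull-out direction
- tray: fixed black open tray 240 x 200 mm outside, walls 4 mm thick and 25 mm high, floor 4 mm thick; origin at the centre of its underside, x along the 240 mm side
- hub_cover: bystander: finned aluminium hub cover, 110 mm across, 34 mm high; origin at the centre of its underside
- shock: bystander: coil-spring shock absorber lying on the bench, 216 mm long, 48 mm high; origin under its centre, x along it
- spray_can: bystander: upright can, 60 mm across, 160 mm high; origin at the centre of its underside
Not all that is in view belongs to the job. Leave any green or turquoise look-alike of the block alone.

How it is judged (in metres and radians):
On the way, in this order (a step that is already met when the one before it is completed fails the run):
1. the sleeve is drawn back and the gauge has popped loose, its nipple still in the bore (value of joint sleeve above 0.003 m and x of gauge_tip in the frame of mouth between 0.002 and 0.029 m), for 0.1 s.
2. the nipple is out of the mouth and the sleeve has snapped fully forward (value of joint sleeve below 0.0015 m and x of gauge_tip in the frame of mouth below -0.003 m), for 0.1 s.
At the end, for the whole second after the job is handed in: The gauge lies still and flat on the tray floor, dial up (within 7 degrees), hex centre inside the tray and under 24 mm above its underside; the sleeve is fully forward (within 1.5 mm) and the outlet at rest (within 1 mm) (x of gauge_grip in the frame of tray between -0.116 and 0.116 m and y of gauge_grip in the frame of tray between -0.096 and 0.096 m and z of gauge_grip in the frame of tray below 0.024 m and z of gauge_tip in the frame of tray below 0.026 m and angle between gauge_grip's own z axis and vertical below 0.12 rad and linear speed of gauge below 0.02 m/s and value of joint sleeve below 0.0015 m and value of joint outlet between -0.001 and 0.001 m); the robot touches nothing.
It fails at once if the rubber mount is strained more than 4 mm (24 N) either way (value of joint outlet above 0.004 m or value of joint outlet below -0.004 m).
It fails at once if the gauge is forced in the coupling (contact forces over 60 N in all) (contact force between gauge and block above 60 N).
It fails at once if the gauge is dropped or thrown down hard in the tray (over 40 N) (contact force between gauge and tray above 40 N).
It fails at once if the hub cover, shock absorber or can is shifted by more than 20 mm (distance of any of hub_cover, shock, spray_can from where it was at the start of the episode above 0.02 m).
It also fails if it takes over 66 s, if anything falls off the work surface, if the arm or the gripper's body presses on something with over 40 N, if the wrist force passes 120 N, or if a joint passes its speed limit or range.

## Working session

There is one attempt and no reset: what is moved stays moved. The work goes in short steps, Python scripts to look and compute and a tool call to move; the robot and the scene stay as the last step left them, time stands still between calls to the robot, and variables do not carry over. Pictures are saved under pics/ and viewed, at most 10 in all, crops included, and the job is handed in when it is done.

Besides the shell and the picture viewer there is one more tool, called after "Call:" in YAML: its name, and indented under it one key for each argument. apply_moves: Moves the arm, as the interface text tells. Its arguments: {"type":"object","properties":{"rows":{"type":"array"}},"required":["rows"]}

```bash
ls; mkdir -p pics
cat > h.py <<'E'
import numpy as np, cv2, json
from rig import read_state, capture, camera_params, hand_in
def grab(n,tag):
    cp=camera_params(n); im,d=capture(n)
    np.savez('pics/%s.npz'%tag,im=im,d=d,R=np.array(cp['orientation']),t=np.array(cp['xyz']),k=np.array([cp['fx'],cp['fy'],cp['cx'],cp['cy']]))
    cv2.imwrite('pics/%s.png'%tag,im[:,:,::-1]); return cp
def ld(tag): return np.load('pics/%s.npz'%tag)
def cloud(tag):
    z=ld(tag); d=z['d']; fx,fy,cx,cy=z['k']; v,u=np.mgrid[:d.shape[0],:d.shape[1]]
    p=np.stack([(u-cx)/fx*d,-(v-cy)/fy*d,-d],-1)
    P=p@z['R'].T+z['t']; P[d<=0]=np.nan; return P
def proj(tag,X):
    z=ld(tag); fx,fy,cx,cy=z['k']; p=(np.atleast_2d(X)-z['t'])@z['R']
    return np.c_[cx+fx*p[:,0]/-p[:,2],cy-fy*p[:,1]/-p[:,2]]
E
python3 - <<'E'
from h import *
for n in ('scene','side'):
    cp=grab(n,n); print({k:(np.round(v,3).tolist() if k!='x' else v) for k,v in cp.items() if k not in('image',)})
a=cv2.imread('pics/scene.png');b=cv2.imread('pics/side.png')
cv2.imwrite('pics/both.png',cv2.resize(np.vstack([a,b]),None,fx=.78,fy=.78))
E
```

```text
pics
{'fx': 382.289, 'fy': 382.289, 'cx': 253.479, 'cy': 192.85, 'xyz': [1.2, 0.29, 0.892], 'orientation': [[-0.5, -0.641, 0.583], [0.866, -0.384, 0.321], [0.018, 0.665, 0.747]]}
{'fx': 353.292, 'fy': 353.292, 'cx': 250.203, 'cy': 198.617, 'xyz': [0.498, -0.735, 0.683], 'orientation': [[0.994, 0.085, -0.071], [-0.11, 0.664, -0.74], [-0.016, 0.743, 0.669]]}
```

View pics/scene.png

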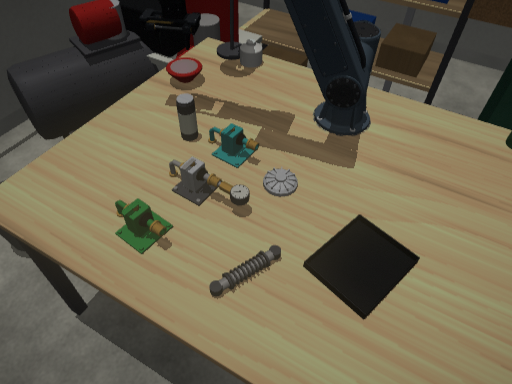

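View pics/side.png

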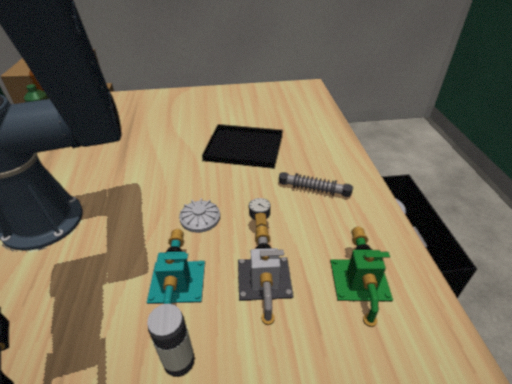

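Scene: grey block at (193,180), brass sleeve and hex at (215–230,185), dial at (240,194). The look-alikes are turquoise (234,145) and green (143,222); in the side view they are at (175,270) and (363,270), and the grey target is at (265,265) with its dial at (260,208). I choose the grey one, since it alone carries a gauge.

Run:
```python
from h import *
P=cloud('scene');Q=cloud('side')
def s(P,u,v):return np.round(np.nanmedian(P[v-1:v+2,u-1:u+2].reshape(-1,3),0),3)
for n,u,v in [('dial',240,192),('block',192,168),('hub',281,181),('tray',361,264),('can',186,98),('shock',247,271)]: print(n,s(P,u,v))
for n,u,v in [('dial',260,206),('hex',262,222),('sleeve',263,240),('block',266,258),('hub',199,215),('tray',244,146),('can',167,322),('shock',315,185)]: print(n,s(Q,u,v))
im=np.vstack([cv2.resize(cv2.imread('pics/scene.png')[145:215,160:260],None,fx=6,fy=6,interpolation=2)[:300,:600],cv2.resize(cv2.imread('pics/side.png')[195:270,220:320],None,fx=4,fy=4,interpolation=2).copy()[:,:400].repeat(1,0) if 0 else cv2.resize(cv2.imread('pics/side.png')[195:245,212:312],None,fx=6,fy=6,interpolation=2)])
cv2.imwrite('pics/c1.png',im)
# tray corners by dark floor plane
m=(np.abs(Q[...,2]-0.025)<.004)&(Q[...,1]>0)&(ld('side')['im'].max(2)<60)
r=cv2.minAreaRect((Q[m][:,:2]*1000).astype(np.float32));print('tray',r)
```

```text
dial [ 0.586 -0.092  0.083]
block [ 0.586 -0.259  0.093]
hub [ 0.44  -0.031  0.03 ]
tray [0.581 0.284 0.003]
can [ 0.384 -0.42   0.162]
shock [0.769 0.04  0.035]
dial [ 0.583 -0.103  0.084]
hex [ 0.581 -0.157  0.081]
sleeve [ 0.576 -0.213  0.081]
block [ 0.573 -0.278  0.099]
hub [ 0.427 -0.06   0.029]
tray [0.579 0.284 0.005]
can [ 0.39  -0.434  0.161]
shock [0.758 0.019 0.032]
tray ((1247.762451171875, 680.025146484375), (2685.936279296875, 509.7710266113281), 38.522159576416016)
```

View pics/c1.png

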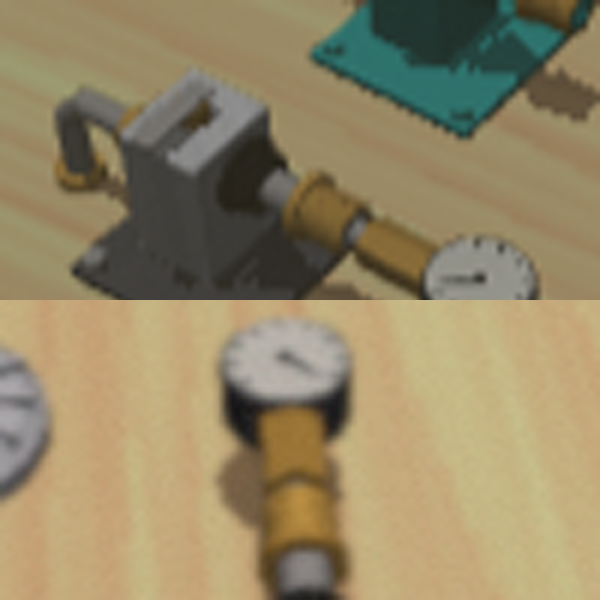

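Close crop: the grey block at left carries a brass sleeve, a hex and a white dial; it is plugged in, and is not the turquoise or green one.

Run:
```python
from h import *
s=read_state();print({k:np.round(v,3).tolist() for k,v in s.items()})
cp=camera_params('wrist');R=np.array(s['tcp_rot']);print('cam in tool',R.T@(np.array(cp['xyz'])-s['position']),R.T@np.array(cp['orientation']),cp['fx'])
P=cloud('scene');Q=cloud('side')
# axis from side/scene: brass pixels at height > .05
for t,C in (('scene',P),('side',Q)):
    im=ld(t)['im'].astype(int)
    m=(C[...,2]>.045)&(C[...,0]>.54)&(C[...,0]<.62)&(C[...,1]>-.25)&(C[...,1]<-.06)
    p=C[m]
    for y0 in np.arange(-.25,-.06,.015):
        q=p[(p[:,1]>=y0)&(p[:,1]<y0+.015)]
        if len(q)>3: print(t,round(y0+.0075,3),len(q),np.round(np.percentile(q[:,0],[5,50,95]),3),round(np.percentile(q[:,2],95),3))
z=ld('side');dark=(z['im'].max(2)<70);
m=dark&(Q[...,0]>.4)&(Q[...,0]<.75)&(Q[...,1]>.12)&(Q[...,1]<.45)&(Q[...,2]<.03)&(Q[...,2]>.0)
print('tray',cv2.minAreaRect((Q[m][:,:2]*1000).astype(np.float32)))
```

```text
{'time_s': 0.1, 'joint_positions': [-78.922, 30.273, 82.147, -0.0, 67.689, -10.225], 'qvel': [0.009, -0.059, -0.276, 0.058, -0.051, -0.066], 'tau': [-0.0, -44.099, -17.715, 0.063, 0.053, -0.0], 'position': [0.227, -0.582, 0.247], 'tcp_rot': [[0.932, 0.363, -0.0], [0.363, -0.932, 0.002], [0.0, -0.002, -1.0]], 'force': [-0.164, 0.95, 0.403], 'moment': [-0.058, 0.014, 0.001], 'grasp_force': 0.0, 'opening': 0.997}
cam in tool [ 0.08500739 -0.00046965 -0.1376387 ] [[ 1.40869298e-03  9.52490416e-01  3.04565301e-01]
 [ 9.99998253e-01 -1.71608843e-03  7.41605371e-04]
 [ 1.22903300e-03  3.04563724e-01 -9.52491169e-01]] 287.0057400392881
scene -0.242 131 [0.549 0.587 0.602] 0.093
scene -0.227 68 [0.563 0.582 0.59 ] 0.089
scene -0.212 29 [0.57  0.58  0.586] 0.083
scene -0.197 52 [0.565 0.586 0.593] 0.089
scene -0.182 46 [0.571 0.585 0.591] 0.086
scene -0.167 48 [0.568 0.582 0.59 ] 0.085
scene -0.152 44 [0.571 0.586 0.592] 0.082
scene -0.137 44 [0.572 0.586 0.593] 0.082
scene -0.122 42 [0.571 0.588 0.602] 0.085
scene -0.107 88 [0.563 0.59  0.609] 0.085
scene -0.092 111 [0.56  0.594 0.61 ] 0.084
scene -0.077 103 [0.567 0.593 0.607] 0.083
scene -0.062 17 [0.577 0.585 0.591] 0.08
side -0.242 76 [0.547 0.572 0.595] 0.094
side -0.227 43 [0.56  0.573 0.588] 0.089
side -0.212 42 [0.567 0.575 0.585] 0.082
side -0.197 109 [0.561 0.575 0.591] 0.088
side -0.182 56 [0.564 0.578 0.59 ] 0.086
side -0.167 36 [0.566 0.578 0.59 ] 0.085
side -0.152 53 [0.568 0.576 0.59 ] 0.083
side -0.137 38 [0.569 0.58  0.59 ] 0.083
side -0.122 113 [0.564 0.582 0.601] 0.084
side -0.107 134 [0.556 0.579 0.608] 0.085
side -0.092 82 [0.559 0.581 0.607] 0.084
side -0.077 56 [0.565 0.584 0.601] 0.083
tray ((579.3314208984375, 280.80865478515625), (207.4769744873047, 238.1870574951172), 72.30313873291016)
```

Call:
apply_moves:
  rows:
    - {"x":52,"y":-25,"z":-10,"rz":-1.2}
    - {"x":104,"y":-50,"z":-10,"rz":-2.4}
    - {"x":156,"y":-76,"z":-10,"rz":-3.6}
    - {"x":208,"y":-101,"z":-10,"rz":-4.8}
    - {"x":260,"y":-127,"z":-10,"rz":-6.0}
    - {"x":312,"y":-152,"z":-10,"rz":-7.2}
    - {"x":364,"y":-177,"z":-10,"rz":-8.4}
    - {"x":416,"y":-203,"z":-10,"rz":-9.6}
    - {"x":468,"y":-228,"z":-10,"rz":-10.9}
    - {"x":468,"y":-228,"z":-10,"rz":-10.9}

```text
validation failed for argument at $.ro...
```

Run:
```python
from h import *
s=read_state();print({k:np.round(v,3).tolist() for k,v in s.items()})
grab('wrist','w1')
im=cv2.imread('pics/w1.png');cv2.imwrite('pics/w1b.png',cv2.resize(im,(768,576),interpolation=2))
P=cloud('w1')
p=P[(P[...,2]>.05)&(P[...,0]>.54)&(P[...,0]<.63)]
for y0 in np.arange(-.26,-.05,.01):
    q=p[(p[:,1]>=y0)&(p[:,1]<y0+.01)]
    if len(q)>3: print(round(y0+.005,3),len(q),np.round(np.percentile(q[:,0],[2,50,98]),3),np.round(np.percentile(q[:,2],[5,95]),3))
```

```text
{'time_s': 0.1, 'joint_positions': [-78.922, 30.273, 82.147, -0.0, 67.689, -10.225], 'qvel': [0.009, -0.059, -0.276, 0.058, -0.051, -0.066], 'tau': [-0.0, -44.099, -17.715, 0.063, 0.053, -0.0], 'position': [0.227, -0.582, 0.247], 'tcp_rot': [[0.932, 0.363, -0.0], [0.363, -0.932, 0.002], [0.0, -0.002, -1.0]], 'force': [-0.164, 0.95, 0.403], 'moment': [-0.058, 0.014, 0.001], 'grasp_force': 0.0, 'opening': 0.997}
```

View pics/w1b.png

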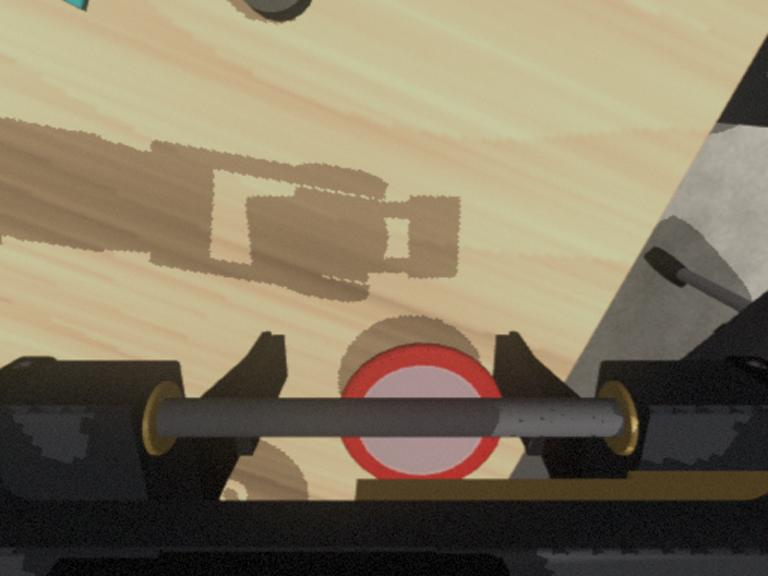

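The move was refused, so this picture is from the start pose: it shows the fingers at (270,350) and (510,350) and a red dish that isn't part of the job. I'll send complete rows.

Call:
apply_moves:
  rows:
    - {"x":52,"y":-25,"z":-10,"rx":0,"ry":0,"rz":-1.2,"claw":0}
    - {"x":104,"y":-50,"z":-10,"rx":0,"ry":0,"rz":-2.4,"claw":0}
    - {"x":156,"y":-76,"z":-10,"rx":0,"ry":0,"rz":-3.6,"claw":0}
    - {"x":208,"y":-101,"z":-10,"rx":0,"ry":0,"rz":-4.8,"claw":0}
    - {"x":260,"y":-127,"z":-10,"rx":0,"ry":0,"rz":-6,"claw":0}
    - {"x":312,"y":-152,"z":-10,"rx":0,"ry":0,"rz":-7.2,"claw":0}
    - {"x":364,"y":-177,"z":-10,"rx":0,"ry":0,"rz":-8.4,"claw":0}
    - {"x":416,"y":-203,"z":-10,"rx":0,"ry":0,"rz":-9.6,"claw":0}
    - {"x":468,"y":-228,"z":-10,"rx":0,"ry":0,"rz":-10.9,"claw":0}
    - {"x":468,"y":-228,"z":-10,"rx":0,"ry":0,"rz":-10.9,"claw":0}

```text
time_s: 1.4
position: [0.5823, -0.1963, 0.2571]
tcp_rot: [[0.052, 0.999, 0.001], [0.999, -0.052, 0.001], [0.001, 0.0, -1.0]]
force: [-0.7, -0.7, -0.2]
opening: 1.0
grasp_force: 0.0
```

```bash
cat > prof.py <<'E'
from h import *
import sys
def prof(tag,y0,y1,zmin=.05,st=.008):
    P=cloud(tag)
    p=P[(P[...,2]>zmin)&(P[...,2]<.12)&(P[...,0]>.54)&(P[...,0]<.63)]
    for y in np.arange(y0,y1,st):
        q=p[(p[:,1]>=y)&(p[:,1]<y+st)]
        if len(q)>3: print(round(y+st/2,3),len(q),np.round(np.percentile(q[:,0],[2,50,98]),4),np.round(np.percentile(q[:,2],[5,95]),3))
E
python3 - <<'E'
from prof import *
grab('wrist','w1')
im=cv2.imread('pics/w1.png');cv2.imwrite('pics/w1b.png',cv2.resize(im,(768,576),interpolation=2))
prof('w1',-.26,-.05)
E
```

```text
-0.256 322 [0.5464 0.5744 0.6024] [0.091 0.094]
-0.248 533 [0.5472 0.5831 0.6038] [0.065 0.093]
-0.24 275 [0.5466 0.5606 0.5946] [0.058 0.091]
-0.232 257 [0.5574 0.5756 0.5933] [0.072 0.089]
-0.224 224 [0.5615 0.576  0.5914] [0.071 0.086]
-0.216 115 [0.5669 0.5775 0.5871] [0.072 0.081]
-0.208 117 [0.5674 0.5771 0.5874] [0.072 0.081]
-0.2 140 [0.5615 0.5797 0.5947] [0.077 0.089]
-0.192 217 [0.5626 0.5782 0.5928] [0.073 0.087]
-0.184 175 [0.5657 0.5794 0.593 ] [0.075 0.085]
-0.176 177 [0.5661 0.5797 0.5934] [0.076 0.085]
-0.168 172 [0.5666 0.5802 0.5925] [0.067 0.084]
-0.16 111 [0.57   0.5809 0.5918] [0.075 0.083]
-0.152 159 [0.5699 0.5812 0.5921] [0.076 0.083]
-0.144 162 [0.5695 0.5807 0.5925] [0.076 0.083]
-0.136 179 [0.5699 0.5819 0.5939] [0.075 0.082]
-0.128 172 [0.5705 0.583  0.5943] [0.075 0.082]
-0.12 209 [0.5693 0.5838 0.5987] [0.075 0.084]
-0.112 340 [0.5632 0.5844 0.6063] [0.081 0.084]
-0.104 411 [0.5596 0.5847 0.6096] [0.081 0.084]
-0.096 442 [0.5581 0.5844 0.6108] [0.081 0.083]
-0.088 439 [0.5592 0.5848 0.61  ] [0.08  0.083]
-0.08 382 [0.5617 0.5842 0.6064] [0.08  0.083]
-0.072 237 [0.5679 0.5845 0.6004] [0.08  0.082]
```

View pics/w1b.png

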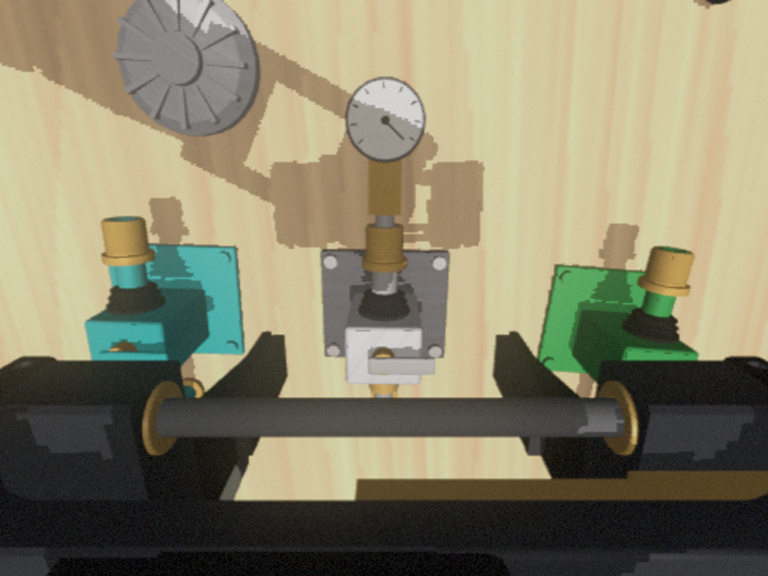

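Wrist view: hub cover at (185,60), dial (386,118), hex (385,190), sleeve (385,245), grey block (385,350), with the look-alikes clear on either side. Sleeve top is 85 mm high and dial top 83 mm, which agrees with the text. I'll descend to just above the sleeve.

Call:
apply_moves:
  rows:
    - {"x":10,"y":-3.6,"z":40,"rx":0,"ry":0,"rz":0.1,"claw":100}
    - {"x":18,"y":-3.6,"z":85,"rx":0,"ry":0,"rz":0.1,"claw":100}
    - {"x":18,"y":-3.6,"z":120,"rx":0,"ry":0,"rz":0.1,"claw":100}
    - {"x":18,"y":-3.6,"z":138,"rx":0,"ry":0,"rz":0.1,"claw":100}
    - {"x":18,"y":-3.6,"z":138,"rx":0,"ry":0,"rz":0.1,"claw":100}
    - {"x":18,"y":-3.6,"z":138,"rx":0,"ry":0,"rz":0.1,"claw":100}

```text
time_s: 2.2
position: [0.5785, -0.1827, 0.1209]
tcp_rot: [[0.069, 0.998, 0.002], [0.998, -0.069, -0.001], [-0.001, 0.002, -1.0]]
force: [-0.3, 0.3, 0.1]
opening: 0.609
grasp_force: 0.0
```

Run:
```python
from prof import *
s=read_state();print(s['position'],s['opening'],s['tcp_rot'],s['force'])
grab('wrist','w2')
im=cv2.imread('pics/w2.png');cv2.imwrite('pics/w2b.png',cv2.resize(im,(768,576),interpolation=2))
prof('w2',-.21,-.05,.06,.005)
```

```text
[ 0.57847193 -0.18266162  0.12086326] 0.6088918894825314 [[ 0.06879464  0.99762825  0.00227229]
 [ 0.99763018 -0.0687918  -0.00130552]
 [-0.00114611  0.00235672 -0.99999657]] [-0.25060416  0.33752943  0.05306433]
-0.208 113 [0.5683 0.5769 0.5861] [0.076 0.081]
-0.202 90 [0.564  0.5832 0.5947] [0.078 0.088]
-0.197 407 [0.5621 0.5812 0.5954] [0.073 0.088]
-0.192 389 [0.5619 0.576  0.6051] [0.072 0.1  ]
-0.187 360 [0.5519 0.5797 0.6055] [0.076 0.115]
-0.182 384 [0.5521 0.5793 0.6058] [0.076 0.117]
-0.177 391 [0.5525 0.5797 0.6062] [0.076 0.116]
-0.172 875 [0.5489 0.5872 0.6146] [0.073 0.118]
-0.167 517 [0.5447 0.5724 0.5893] [0.067 0.117]
-0.162 98 [0.5737 0.5813 0.5916] [0.073 0.082]
-0.157 261 [0.5691 0.581  0.5923] [0.076 0.083]
-0.152 262 [0.5697 0.5808 0.5926] [0.076 0.083]
-0.147 271 [0.5699 0.5816 0.5928] [0.076 0.082]
-0.142 275 [0.5703 0.5819 0.5931] [0.076 0.082]
-0.137 287 [0.5706 0.5817 0.5934] [0.076 0.082]
-0.132 291 [0.5706 0.5822 0.5937] [0.075 0.082]
-0.127 297 [0.5711 0.5831 0.5946] [0.075 0.081]
-0.122 281 [0.5713 0.5827 0.5948] [0.075 0.083]
-0.117 444 [0.5679 0.5846 0.6008] [0.082 0.084]
-0.112 607 [0.5636 0.5847 0.6056] [0.081 0.084]
-0.107 712 [0.561  0.5845 0.6082] [0.081 0.084]
-0.102 790 [0.5592 0.5847 0.6101] [0.081 0.083]
-0.097 829 [0.5584 0.5846 0.6109] [0.081 0.083]
-0.092 855 [0.5584 0.5848 0.6109] [0.081 0.083]
-0.087 835 [0.5597 0.5847 0.6099] [0.081 0.083]
-0.082 785 [0.5613 0.5845 0.6077] [0.08  0.083]
-0.077 696 [0.5647 0.5847 0.605 ] [0.08  0.082]
-0.072 498 [0.569  0.5846 0.6002] [0.08  0.082]
-0.067 83 [0.5768 0.5847 0.5928] [0.079 0.081]
```

View pics/w2b.png

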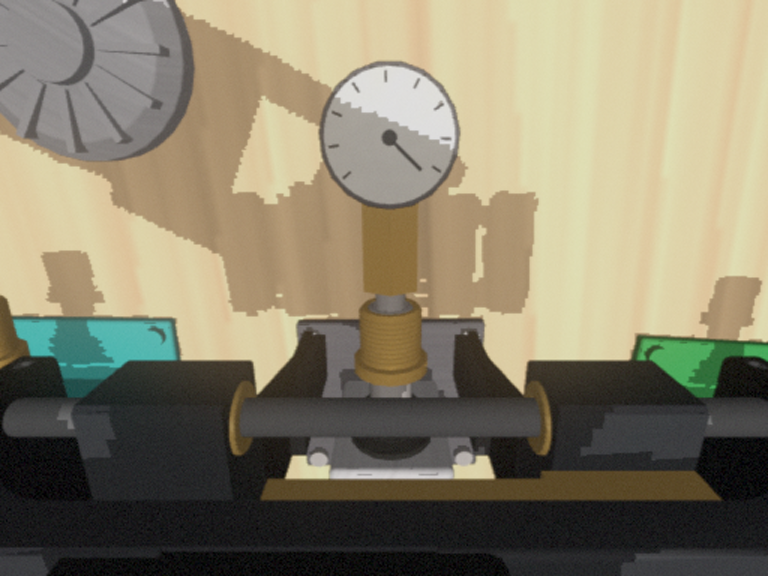

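The sleeve lies centred between the fingers at (391,340), dial at (390,135). I'll descend onto the sleeve and close.

Call:
apply_moves:
  rows:
    - {"x":2.5,"y":1,"z":20,"rx":0,"ry":0,"rz":-0.1,"claw":100}
    - {"x":2.5,"y":1,"z":44,"rx":0,"ry":0,"rz":-0.1,"claw":100}
    - {"x":2.5,"y":1,"z":44,"rx":0,"ry":0,"rz":-0.1,"claw":100}
    - {"x":2.5,"y":1,"z":44,"rx":0,"ry":0,"rz":-0.1,"claw":150}
    - {"x":2.5,"y":1,"z":44,"rx":0,"ry":0,"rz":-0.1,"claw":255}
    - {"x":2.5,"y":1,"z":44,"rx":0,"ry":0,"rz":-0.1,"claw":255}
    - {"x":2.5,"y":1,"z":44,"rx":0,"ry":0,"rz":-0.1,"claw":255}

```text
time_s: 3.12
position: [0.5791, -0.1794, 0.0764]
tcp_rot: [[0.058, 0.998, 0.001], [0.998, -0.058, -0.001], [-0.001, 0.001, -1.0]]
force: [-1.2, -0.6, 5.1]
opening: 0.343
grasp_force: 30.0
```

Call:
apply_moves:
  rows:
    - {"x":-1.5,"y":0,"z":0,"rx":0,"ry":0,"rz":0,"claw":255}
    - {"x":-3,"y":0,"z":0,"rx":0,"ry":0,"rz":0,"claw":255}
    - {"x":-4.5,"y":0,"z":0,"rx":0,"ry":0,"rz":0,"claw":255}
    - {"x":-6,"y":0,"z":0,"rx":0,"ry":0,"rz":0,"claw":255}
    - {"x":-6,"y":0,"z":0,"rx":0,"ry":0,"rz":0,"claw":255}

```text
time_s: 3.75
position: [0.5788, -0.1835, 0.0764]
tcp_rot: [[0.058, 0.998, 0.001], [0.998, -0.058, 0.002], [0.002, 0.0, -1.0]]
force: [-0.2, 5.3, 7.3]
opening: 0.341
grasp_force: 30.0
```

Call:
apply_moves:
  rows:
    - {"x":-1,"y":0,"z":0,"rx":0,"ry":0,"rz":0,"claw":255}
    - {"x":-2,"y":0,"z":0,"rx":0,"ry":0,"rz":0,"claw":255}
    - {"x":-3,"y":0,"z":0,"rx":0,"ry":0,"rz":0,"claw":255}
    - {"x":-3,"y":0,"z":0,"rx":0,"ry":0,"rz":0,"claw":255}

```text
time_s: 4.25
position: [0.5786, -0.1862, 0.0764]
tcp_rot: [[0.058, 0.998, 0.001], [0.998, -0.058, 0.003], [0.003, 0.0, -1.0]]
force: [0.3, 6.4, 6.8]
opening: 0.342
grasp_force: 30.0
```

Call:
apply_moves:
  rows:
    - {"x":-1,"y":0,"z":0,"rx":0,"ry":0,"rz":0,"claw":255}
    - {"x":-1,"y":0,"z":0,"rx":0,"ry":0,"rz":0,"claw":255}

```text
time_s: 4.5
position: [0.5786, -0.1871, 0.0764]
tcp_rot: [[0.058, 0.998, 0.001], [0.998, -0.058, 0.003], [0.003, 0.0, -1.0]]
force: [0.8, 6.6, 7.0]
opening: 0.341
grasp_force: 30.0
```

Call:
apply_moves:
  rows:
    - {"x":-1,"y":0,"z":0,"rx":0,"ry":0,"rz":0,"claw":255}
    - {"x":-1,"y":0,"z":0,"rx":0,"ry":0,"rz":0,"claw":255}

```text
time_s: 4.75
position: [0.5786, -0.188, 0.0764]
tcp_rot: [[0.058, 0.998, 0.001], [0.998, -0.058, 0.003], [0.003, 0.0, -1.0]]
force: [0.0, 5.8, 6.6]
opening: 0.341
grasp_force: 30.0
```

Call:
apply_moves:
  rows:
    - {"x":-1,"y":0,"z":0,"rx":0,"ry":0,"rz":0,"claw":255}
    - {"x":-1,"y":0,"z":0,"rx":0,"ry":0,"rz":0,"claw":255}

```text
time_s: 5.0
position: [0.5785, -0.1889, 0.0764]
tcp_rot: [[0.058, 0.998, 0.001], [0.998, -0.058, 0.003], [0.003, 0.0, -1.0]]
force: [-0.1, 6.4, 8.0]
opening: 0.34
grasp_force: 30.0
```

Call:
apply_moves:
  rows:
    - {"x":-1,"y":0,"z":0,"rx":0,"ry":0,"rz":0,"claw":255}
    - {"x":-1,"y":0,"z":0,"rx":0,"ry":0,"rz":0,"claw":255}

```text
time_s: 5.25
position: [0.5784, -0.1899, 0.0764]
tcp_rot: [[0.058, 0.998, 0.001], [0.998, -0.058, 0.003], [0.003, 0.0, -1.0]]
force: [-0.2, 6.7, 7.0]
opening: 0.339
grasp_force: 30.0
```

Call:
apply_moves:
  rows:
    - {"x":-1,"y":0,"z":0,"rx":0,"ry":0,"rz":0,"claw":255}
    - {"x":-1,"y":0,"z":0,"rx":0,"ry":0,"rz":0,"claw":255}

```text
time_s: 5.5
position: [0.5783, -0.1911, 0.0764]
tcp_rot: [[0.058, 0.998, 0.0], [0.998, -0.058, 0.003], [0.003, 0.0, -1.0]]
force: [0.1, 6.6, 7.3]
opening: 0.337
grasp_force: 30.0
```

Call:
apply_moves:
  rows:
    - {"x":-1,"y":0,"z":0,"rx":0,"ry":0,"rz":0,"claw":255}
    - {"x":-1,"y":0,"z":0,"rx":0,"ry":0,"rz":0,"claw":255}

```text
time_s: 5.75
position: [0.5783, -0.192, 0.0764]
tcp_rot: [[0.058, 0.998, 0.0], [0.998, -0.058, 0.003], [0.003, 0.0, -1.0]]
force: [0.2, 6.2, 8.6]
opening: 0.341
grasp_force: 30.0
```

```bash
cat > dial.py <<'E'
from h import *
def dial(cam,tag):
    grab(cam,tag);P=cloud(tag)
    p=P[(P[...,2]>.055)&(P[...,2]<.1)&(P[...,0]>.54)&(P[...,0]<.63)&(P[...,1]>-.16)&(P[...,1]<-.02)]
    im=p[:,1].max(); w=p[np.abs(p[:,1]-im)<.03]
    print('max y',round(np.percentile(p[:,1],99.5),4),'z top',np.round(np.percentile(w[:,2],[10,50,90]),4),'x',round(np.median(w[:,0]),4))
E
python3 -c "
from dial import *
dial('wrist','w3')"
```

```text
max y -0.0708 z top [0.0805 0.0816 0.0826] x 0.5846
```

Run:
```python
from prof import *
for t in ('w2','w3'):
    P=cloud(t);p=P[(P[...,2]>.055)&(P[...,2]<.1)&(P[...,0]>.54)&(P[...,0]<.63)&(P[...,1]>-.16)&(P[...,1]<-.02)]
    print(t,np.percentile(p[:,1],99.5))
prof('w3',-.22,-.13,.06,.004)
im=cv2.imread('pics/w3.png')[:330,120:400];im2=cv2.imread('pics/w2.png')[:330,120:400]
cv2.imwrite('pics/w3b.png',cv2.resize(np.hstack([im2,im]),None,fx=1.4,fy=1.4,interpolation=2))
```

```text
w2 -0.06936241083771316
w3 -0.07080072190263073
-0.214 181 [0.562  0.5799 0.5936] [0.078 0.088]
-0.21 376 [0.5629 0.5786 0.5914] [0.081 0.088]
-0.206 207 [0.5652 0.5755 0.5865] [0.083 0.088]
-0.202 79 [0.5586 0.5961 0.598 ] [0.097 0.109]
-0.198 244 [0.5587 0.593  0.5982] [0.097 0.113]
-0.194 289 [0.5589 0.5676 0.5984] [0.074 0.116]
-0.19 423 [0.5591 0.5787 0.5987] [0.075 0.117]
-0.186 495 [0.5593 0.5798 0.5988] [0.071 0.117]
-0.182 1813 [0.5597 0.5881 0.6048] [0.064 0.097]
-0.178 698 [0.5532 0.5588 0.5884] [0.066 0.098]
-0.174 272 [0.57   0.58   0.5897] [0.072 0.081]
-0.17 379 [0.5705 0.5796 0.5892] [0.068 0.081]
-0.166 181 [0.5736 0.58   0.5868] [0.072 0.077]
-0.162 139 [0.5695 0.5832 0.5922] [0.076 0.083]
-0.158 354 [0.5692 0.5808 0.5923] [0.076 0.083]
-0.154 358 [0.5698 0.5811 0.5927] [0.076 0.083]
-0.15 363 [0.57   0.5814 0.5925] [0.076 0.083]
-0.146 387 [0.5698 0.5816 0.5928] [0.076 0.082]
-0.142 382 [0.5702 0.5814 0.5933] [0.075 0.082]
-0.138 405 [0.5705 0.582  0.5934] [0.076 0.082]
-0.134 406 [0.5707 0.5824 0.5937] [0.075 0.082]
-0.13 418 [0.5712 0.5825 0.594 ] [0.075 0.082]
```

View pics/w3b.png

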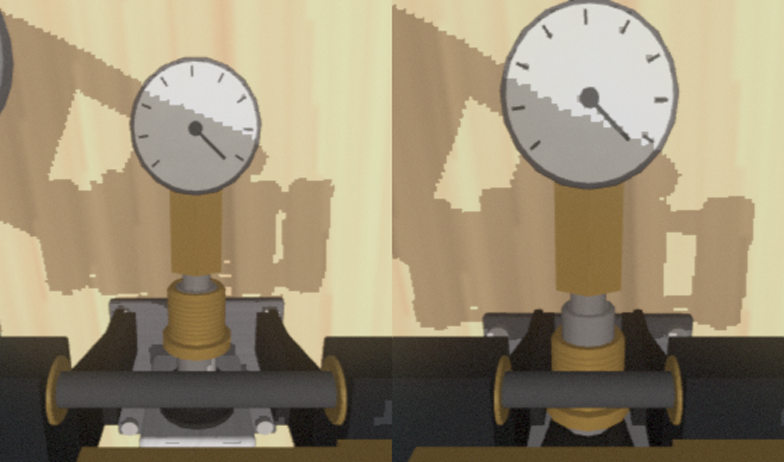

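The sleeve at (588,355) is drawn back about 11 mm with the body exposed at (588,320); the gauge is still latched with its dial at (590,97). I'll carry on.

Call:
apply_moves:
  rows:
    - {"x":-1,"y":0,"z":0,"rx":0,"ry":0,"rz":0,"claw":255}
    - {"x":-1,"y":0,"z":0,"rx":0,"ry":0,"rz":0,"claw":255}

```text
time_s: 6.05
position: [0.5782, -0.1929, 0.0764]
tcp_rot: [[0.058, 0.998, 0.0], [0.998, -0.058, 0.003], [0.003, 0.0, -1.0]]
force: [0.8, 7.3, 6.8]
opening: 0.342
grasp_force: 30.0
```

```bash
python3 -c "
from dial import *
dial('wrist','w4');print(read_state()['force'])"
```

```text
max y -0.0716 z top [0.0805 0.0816 0.0826] x 0.5846
[-0.08386018  6.3888019   7.34983322]
```

Call:
apply_moves:
  rows:
    - {"x":-1,"y":0,"z":0,"rx":0,"ry":0,"rz":0,"claw":255}
    - {"x":-1,"y":0,"z":0,"rx":0,"ry":0,"rz":0,"claw":255}

```text
time_s: 6.35
position: [0.5781, -0.194, 0.0764]
tcp_rot: [[0.058, 0.998, 0.0], [0.998, -0.058, 0.003], [0.003, 0.0, -1.0]]
force: [-0.1, 6.1, 6.2]
opening: 0.34
grasp_force: 30.0
```

```bash
python3 -c "
from dial import *
dial('wrist','w5');print(read_state()['force'])"
```

```text
max y -0.0694 z top [0.0714 0.073  0.0747] x 0.5848
[-0.11914681  6.04281052  6.98202039]
```

The dial has dropped 8 mm, so the gauge has popped. I'll hold while the ejector finishes.

Call:
apply_moves:
  rows:
    - {"x":-0.5,"y":0,"z":0,"rx":0,"ry":0,"rz":0,"claw":255}
    - {"x":-0.5,"y":0,"z":0,"rx":0,"ry":0,"rz":0,"claw":255}
    - {"x":-0.5,"y":0,"z":0,"rx":0,"ry":0,"rz":0,"claw":255}
    - {"x":-0.5,"y":0,"z":0,"rx":0,"ry":0,"rz":0,"claw":255}
    - {"x":-0.5,"y":0,"z":0,"rx":0,"ry":0,"rz":0,"claw":255}
    - {"x":-0.5,"y":0,"z":0,"rx":0,"ry":0,"rz":0,"claw":255}
    - {"x":-0.5,"y":0,"z":0,"rx":0,"ry":0,"rz":0,"claw":255}
    - {"x":-0.5,"y":0,"z":0,"rx":0,"ry":0,"rz":0,"claw":255}

```text
time_s: 7.4
position: [0.5781, -0.1943, 0.0764]
tcp_rot: [[0.058, 0.998, 0.0], [0.998, -0.058, 0.003], [0.003, 0.0, -1.0]]
force: [1.4, 7.1, 7.3]
opening: 0.339
grasp_force: 30.0
```

Run:
```python
from prof import *
print(read_state()['force'],read_state()['position'])
grab('side','s2');grab('wrist','w6')
for t in('s2','w6'): print(t);prof(t,-.18,-.03,.04,.008)
a=cv2.imread('pics/w6.png')[:300,120:400];b=cv2.imread('pics/s2.png')[190:290,205:305]
cv2.imwrite('pics/v.png',np.hstack([cv2.resize(a,(373,400)),cv2.resize(b,(400,400),interpolation=2)]))
```

```text
[1.3825926  7.09974279 7.28229548] [ 0.57813961 -0.194302    0.07641402]
s2
-0.176 13 [0.5687 0.5759 0.5872] [0.075 0.082]
-0.152 35 [0.5676 0.5793 0.5914] [0.069 0.079]
w6
-0.176 668 [0.57  0.58  0.589] [0.063 0.081]
-0.168 471 [0.5707 0.5796 0.5891] [0.066 0.08 ]
-0.16 387 [0.5738 0.5806 0.5872] [0.069 0.075]
-0.152 459 [0.5702 0.5816 0.5927] [0.071 0.079]
-0.144 761 [0.5703 0.5817 0.5932] [0.073 0.079]
-0.136 778 [0.5709 0.5822 0.5936] [0.072 0.078]
-0.128 815 [0.571  0.5826 0.5942] [0.07  0.077]
-0.12 845 [0.5715 0.5831 0.5946] [0.07  0.076]
-0.112 1055 [0.5694 0.5843 0.5998] [0.069 0.077]
-0.104 1717 [0.5642 0.5852 0.6064] [0.075 0.077]
-0.096 2182 [0.5605 0.5853 0.61  ] [0.074 0.076]
-0.088 2396 [0.5592 0.5853 0.6114] [0.073 0.075]
-0.08 2363 [0.5599 0.5852 0.6104] [0.072 0.074]
-0.072 1683 [0.5627 0.5832 0.6076] [0.071 0.074]
```

View pics/v.png

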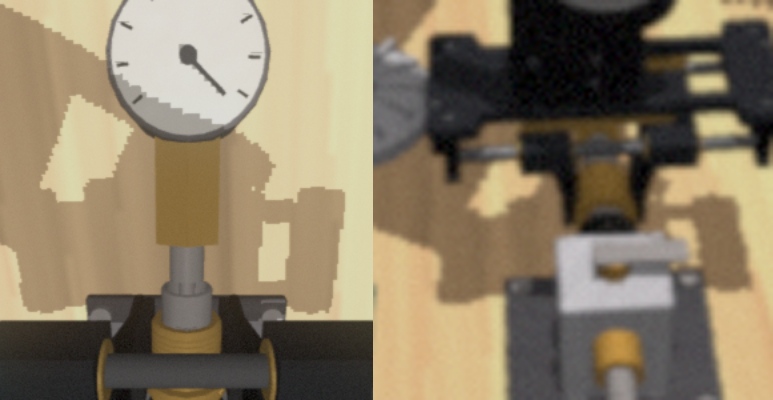

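Popped: hex front now at (187,243), about 8.5 mm out, with the nipple showing at (187,262) and the gauge drooping about 6 degrees. I'll release the sleeve.

Call:
apply_moves:
  rows:
    - {"x":0,"y":0,"z":0,"rx":0,"ry":0,"rz":0,"claw":150}
    - {"x":0,"y":0,"z":0,"rx":0,"ry":0,"rz":0,"claw":100}
    - {"x":0,"y":0,"z":0,"rx":0,"ry":0,"rz":0,"claw":100}
    - {"x":0,"y":0,"z":0,"rx":0,"ry":0,"rz":0,"claw":100}

```text
time_s: 8.0
position: [0.5778, -0.1969, 0.0753]
tcp_rot: [[0.058, 0.998, -0.0], [0.998, -0.058, 0.0], [0.0, -0.0, -1.0]]
force: [-0.0, -0.4, -1.0]
opening: 0.592
grasp_force: 0.0
```

Run:
```python
from prof import *
print(read_state()['force'],read_state()['position'])
grab('wrist','w7')
prof('w7',-.18,-.06,.04,.004)
```

```text
[-0.04817885 -0.44112466 -0.99331108] [ 0.57776721 -0.19694104  0.07531587]
-0.178 275 [0.5692 0.5795 0.5898] [0.072 0.081]
-0.174 348 [0.5702 0.5798 0.5893] [0.063 0.081]
-0.17 460 [0.5705 0.5795 0.5894] [0.064 0.081]
-0.166 108 [0.574  0.5807 0.5872] [0.07  0.075]
-0.162 203 [0.5742 0.5809 0.5873] [0.071 0.075]
-0.158 198 [0.5744 0.5807 0.5875] [0.07  0.075]
-0.154 200 [0.574  0.5809 0.5877] [0.069 0.074]
-0.15 224 [0.5701 0.5836 0.5932] [0.073 0.08 ]
-0.146 393 [0.5702 0.5814 0.5931] [0.073 0.08 ]
-0.142 389 [0.5705 0.5817 0.5931] [0.073 0.079]
-0.138 407 [0.5708 0.5822 0.5935] [0.072 0.079]
-0.134 400 [0.5711 0.5824 0.5934] [0.072 0.079]
-0.13 424 [0.5712 0.5823 0.594 ] [0.071 0.078]
-0.126 418 [0.5711 0.583  0.5942] [0.071 0.078]
-0.122 439 [0.5715 0.5827 0.5945] [0.07  0.077]
-0.118 446 [0.5717 0.583  0.5945] [0.07  0.077]
-0.114 449 [0.5721 0.5835 0.595 ] [0.07  0.076]
-0.11 602 [0.5691 0.5848 0.6001] [0.062 0.078]
-0.106 783 [0.5669 0.5849 0.6029] [0.075 0.078]
-0.102 949 [0.5639 0.5855 0.6065] [0.075 0.078]
-0.098 1065 [0.5618 0.5854 0.6085] [0.075 0.077]
-0.094 1167 [0.5603 0.5855 0.6103] [0.074 0.077]
-0.09 1230 [0.5593 0.5852 0.6109] [0.074 0.076]
-0.086 1271 [0.5593 0.5855 0.6116] [0.073 0.076]
-0.082 1280 [0.5591 0.5854 0.6111] [0.073 0.075]
-0.078 1248 [0.5602 0.5855 0.6104] [0.072 0.075]
-0.074 850 [0.5611 0.5798 0.6087] [0.072 0.074]
-0.07 5 [0.5617 0.5625 0.5644] [0.072 0.073]
```

Call:
apply_moves:
  rows:
    - {"x":20,"y":0.5,"z":0,"rx":0,"ry":0,"rz":0,"claw":100}
    - {"x":45,"y":0.7,"z":0,"rx":0,"ry":0,"rz":0,"claw":100}
    - {"x":66,"y":0.7,"z":3,"rx":0,"ry":0,"rz":0,"claw":100}
    - {"x":66,"y":0.7,"z":3,"rx":0,"ry":0,"rz":0,"claw":100}
    - {"x":66,"y":0.7,"z":3,"rx":0,"ry":0,"rz":0,"claw":150}
    - {"x":66,"y":0.7,"z":3,"rx":0,"ry":0,"rz":0,"claw":255}
    - {"x":66,"y":0.7,"z":3,"rx":0,"ry":0,"rz":0,"claw":255}
    - {"x":66,"y":0.7,"z":3,"rx":0,"ry":0,"rz":0,"claw":255}

```text
time_s: 9.05
position: [0.5822, -0.1313, 0.0725]
tcp_rot: [[0.058, 0.998, -0.0], [0.998, -0.058, 0.0], [0.0, -0.0, -1.0]]
force: [0.9, -0.4, 0.2]
opening: 0.272
grasp_force: 30.0
```

Call:
apply_moves:
  rows:
    - {"x":2,"y":0,"z":0,"rx":0,"ry":0,"rz":0,"claw":255}
    - {"x":4,"y":0,"z":0,"rx":0,"ry":0,"rz":0,"claw":255}
    - {"x":6,"y":0,"z":0,"rx":0,"ry":0,"rz":0,"claw":255}
    - {"x":8,"y":0,"z":0,"rx":0,"ry":0,"rz":0,"claw":255}

```text
time_s: 9.55
position: [0.5831, -0.1231, 0.0726]
tcp_rot: [[0.058, 0.998, 0.001], [0.998, -0.058, -0.0], [-0.0, 0.001, -1.0]]
force: [-0.4, -3.8, -0.6]
opening: 0.27
grasp_force: 30.0
```

Call:
apply_moves:
  rows:
    - {"x":3,"y":0,"z":0,"rx":0,"ry":0,"rz":0,"claw":255}
    - {"x":6,"y":0,"z":0,"rx":0,"ry":0,"rz":0,"claw":255}
    - {"x":9,"y":0,"z":0,"rx":0,"ry":0,"rz":0,"claw":255}

```text
time_s: 9.93
position: [0.583, -0.1129, 0.0723]
tcp_rot: [[0.057, 0.998, -0.001], [0.998, -0.057, 0.001], [0.001, -0.001, -1.0]]
force: [-0.0, -0.0, -2.0]
opening: 0.273
grasp_force: 30.0
```

Call:
apply_moves:
  rows:
    - {"x":5,"y":0,"z":0,"rx":0,"ry":0,"rz":0,"claw":255}
    - {"x":12,"y":0,"z":0,"rx":0,"ry":0,"rz":0,"claw":255}
    - {"x":22,"y":0,"z":0,"rx":0,"ry":0,"rz":0,"claw":255}
    - {"x":35,"y":0,"z":0,"rx":0,"ry":0,"rz":0,"claw":255}
    - {"x":35,"y":0,"z":0,"rx":0,"ry":0,"rz":0,"claw":255}

```text
time_s: 10.55
position: [0.5851, -0.0775, 0.0725]
tcp_rot: [[0.056, 0.998, -0.001], [0.998, -0.056, 0.0], [0.0, -0.001, -1.0]]
force: [-0.1, -0.1, -1.8]
opening: 0.277
grasp_force: 30.0
```

Run:
```python
from prof import *
print(read_state()['force'],read_state()['position'],read_state()['joint_positions'])
grab('wrist','w8');grab('scene','s8')
prof('w8',-.22,-.01,.03,.008)
P=cloud('s8')
im=ld('s8')['im']
m=(im.max(2)<60)&(P[...,0]>.4)&(P[...,0]<.75)&(P[...,1]>.12)&(P[...,1]<.45)&(P[...,2]<.03)&(P[...,2]>-.003)
print('tray',cv2.minAreaRect((P[m][:,:2]*1000).astype(np.float32)))
a=cv2.imread('pics/w8.png')[:330,100:430];b=cv2.imread('pics/s8.png')[100:330,150:440]
cv2.imwrite('pics/v2.png',np.hstack([cv2.resize(a,(360,360)),cv2.resize(b,(436,360),interpolation=2)]))
```

```text
[-0.13311235 -0.10945574 -1.76504393] [ 0.58512045 -0.07746736  0.07252935] [-1.83847663e+01  4.15637829e+01  9.44768749e+01  9.31363771e-03
  4.39974580e+01 -1.51996198e+01]
-0.12 50 [0.5778 0.5831 0.5877] [0.064 0.072]
-0.112 158 [0.577  0.5835 0.5899] [0.07  0.075]
-0.104 274 [0.5774 0.5839 0.5902] [0.07  0.075]
-0.096 112 [0.5767 0.5845 0.5925] [0.075 0.081]
-0.088 137 [0.5684 0.5982 0.602 ] [0.094 0.106]
-0.08 653 [0.5687 0.5874 0.6023] [0.072 0.112]
-0.072 966 [0.5691 0.5873 0.6028] [0.07  0.117]
-0.064 2173 [0.5645 0.5843 0.6079] [0.056 0.094]
-0.056 563 [0.574  0.5875 0.6028] [0.073 0.078]
-0.048 1263 [0.5672 0.588  0.6093] [0.075 0.077]
-0.04 1612 [0.5636 0.5885 0.6129] [0.074 0.076]
-0.032 1778 [0.5622 0.5884 0.6144] [0.073 0.076]
-0.024 1773 [0.5629 0.5882 0.6136] [0.072 0.075]
-0.016 1581 [0.5658 0.5883 0.6105] [0.071 0.074]
-0.008 1031 [0.5716 0.5883 0.6048] [0.07  0.073]
tray ((580.0076293945312, 282.0536804199219), (198.8144073486328, 241.3020782470703), 72.57748413085938)
```

View pics/v2.png

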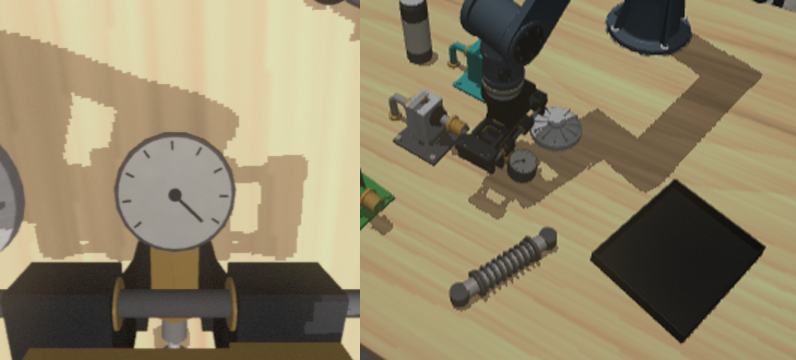

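The gauge is out and held: dial at (175,190), with the block, sleeve and hub cover undisturbed in the scene crop, and the tray at about (680,260). I'll lift and carry it to the tray.

Call:
apply_moves:
  rows:
    - {"x":10,"y":0,"z":-20,"rx":0,"ry":0,"rz":0,"claw":255}
    - {"x":35,"y":-2,"z":-45,"rx":0,"ry":0,"rz":0,"claw":255}
    - {"x":75,"y":-5,"z":-50,"rx":0,"ry":0,"rz":0,"claw":255}
    - {"x":120,"y":-8,"z":-50,"rx":0,"ry":0,"rz":0,"claw":255}
    - {"x":165,"y":-12,"z":-50,"rx":0,"ry":0,"rz":0,"claw":255}
    - {"x":210,"y":-15,"z":-50,"rx":0,"ry":0,"rz":0,"claw":255}
    - {"x":255,"y":-18,"z":-50,"rx":0,"ry":0,"rz":0,"claw":255}
    - {"x":300,"y":-21,"z":-50,"rx":0,"ry":0,"rz":0,"claw":255}
    - {"x":335,"y":-24,"z":-50,"rx":0,"ry":0,"rz":0,"claw":255}
    - {"x":352,"y":-25,"z":-50,"rx":0,"ry":0,"rz":0,"claw":255}

```text
time_s: 11.9
position: [0.5804, 0.2754, 0.1225]
tcp_rot: [[0.056, 0.998, 0.0], [0.998, -0.056, -0.0], [-0.0, 0.0, -1.0]]
force: [0.5, -1.1, -2.0]
opening: 0.271
grasp_force: 30.0
```

Call:
apply_moves:
  rows:
    - {"x":0,"y":0,"z":0,"rx":0,"ry":0,"rz":0,"claw":255}
    - {"x":0,"y":0,"z":0,"rx":0,"ry":0,"rz":0,"claw":255}

```text
time_s: 12.15
position: [0.5807, 0.2724, 0.1224]
tcp_rot: [[0.059, 0.998, -0.001], [0.998, -0.059, -0.001], [-0.001, -0.001, -1.0]]
force: [-0.4, 0.1, -2.5]
opening: 0.274
grasp_force: 30.0
```

```bash
cat > pl.py <<'E'
from h import *
def dialplane(tag):
    s=read_state();R=np.array(s['tcp_rot']);t=np.array(s['position'])
    grab('wrist',tag);P=cloud(tag);L=(P-t)@R   # tool coords
    c=ld(tag)['im'].astype(int); 
    m=(L[...,0]>.022)&(L[...,0]<.070)&(abs(L[...,1])<.022)&(c.min(2)>90)&(L[...,2]<.03)&(L[...,2]>-.03)
    p=L[m]; A=np.c_[p[:,:2],np.ones(len(p))]; k=np.linalg.lstsq(A,p[:,2],rcond=None)[0]
    print('n',len(p),'tilt deg x,y',np.degrees(k[:2]).round(2),'dial top world z at centre',(t[2]-(k[0]*.045+k[2])).round(4),'tcp',t.round(4),'F',np.round(s['force'],1),'op',round(s['opening'],3))
    b=(P[...,2]>.022)&(P[...,2]<.031)&(P[...,1]>.12); print('wall pts',b.sum(),'y range',np.round(np.percentile(P[b][:,1],[1,99]),3) if b.sum()>10 else '')
E
python3 -c "
from pl import *
dialplane('w9')
P=cloud('w9');q=P[(P[...,2]<.012)&(P[...,2]>-.01)&(P[...,1]>.18)&(P[...,1]<.36)&(P[...,0]>.5)&(P[...,0]<.66)];print('floor z',np.percentile(q[:,2],[10,50,90]))"
```

```text
n 7495 tilt deg x,y [ 6.59 -0.01] dial top world z at centre 0.1243 tcp [0.5807 0.2724 0.1224] F [-0.4  0.1 -2.5] op 0.274
wall pts 4095 y range [0.226 0.41 ]
floor z [0.00357161 0.00442682 0.00528677]
```

Call:
apply_moves:
  rows:
    - {"x":0,"y":0,"z":15,"rx":0,"ry":0,"rz":0,"claw":255}
    - {"x":0,"y":0,"z":35,"rx":0,"ry":0,"rz":0,"claw":255}
    - {"x":0,"y":0,"z":55,"rx":0,"ry":0,"rz":0,"claw":255}
    - {"x":0,"y":0,"z":70,"rx":0,"ry":0,"rz":0,"claw":255}
    - {"x":0,"y":0,"z":80,"rx":0,"ry":0,"rz":0,"claw":255}
    - {"x":0,"y":0,"z":83,"rx":0,"ry":0,"rz":0,"claw":255}
    - {"x":0,"y":0,"z":83,"rx":0,"ry":0,"rz":0,"claw":255}

```text
time_s: 13.08
position: [0.5809, 0.2741, 0.0396]
tcp_rot: [[0.057, 0.998, 0.0], [0.998, -0.057, 0.0], [0.0, 0.0, -1.0]]
force: [1.3, -0.3, -2.2]
opening: 0.275
grasp_force: 30.0
```

Call:
apply_moves:
  rows:
    - {"x":0,"y":0,"z":1,"rx":0,"ry":0,"rz":0,"claw":255}
    - {"x":0,"y":0,"z":2,"rx":0,"ry":0,"rz":0,"claw":255}
    - {"x":0,"y":0,"z":3,"rx":0,"ry":0,"rz":0,"claw":255}
    - {"x":0,"y":0,"z":4,"rx":0,"ry":0,"rz":0,"claw":255}
    - {"x":0,"y":0,"z":5,"rx":0,"ry":0,"rz":0,"claw":255}

```text
time_s: 13.7
position: [0.5809, 0.2738, 0.0351]
tcp_rot: [[0.057, 0.998, 0.0], [0.998, -0.057, -0.0], [-0.0, 0.0, -1.0]]
force: [-1.4, -1.6, 4.8]
opening: 0.272
grasp_force: 30.0
```

```bash
python3 -c "
from pl import *
dialplane('w10')"
```

```text
n 7544 tilt deg x,y [5.91 0.04] dial top world z at centre 0.0375 tcp [0.5809 0.2738 0.0351] F [-1.4 -1.6  4.8] op 0.272
wall pts 9209 y range [0.219 0.403]
```

The dial edge touched with 7 N, as predicted, and the gauge is pivoting in the pads. I'll ease it 5 mm lower.

Call:
apply_moves:
  rows:
    - {"x":0,"y":0,"z":0.7,"rx":0,"ry":0,"rz":0,"claw":255}
    - {"x":0,"y":0,"z":1.4,"rx":0,"ry":0,"rz":0,"claw":255}
    - {"x":0,"y":0,"z":2,"rx":0,"ry":0,"rz":0,"claw":255}
    - {"x":0,"y":0,"z":2,"rx":0,"ry":0,"rz":0,"claw":255}

```text
time_s: 14.25
position: [0.581, 0.2738, 0.0326]
tcp_rot: [[0.058, 0.998, 0.001], [0.998, -0.058, -0.0], [0.0, 0.001, -1.0]]
force: [0.5, -3.3, 3.9]
opening: 0.272
grasp_force: 30.0
```

Call:
apply_moves:
  rows:
    - {"x":0,"y":0,"z":0.7,"rx":0,"ry":0,"rz":0,"claw":255}
    - {"x":0,"y":0,"z":1.4,"rx":0,"ry":0,"rz":0,"claw":255}
    - {"x":0,"y":0,"z":2,"rx":0,"ry":0,"rz":0,"claw":255}
    - {"x":0,"y":0,"z":2,"rx":0,"ry":0,"rz":0,"claw":255}

```text
time_s: 14.75
position: [0.5809, 0.274, 0.0305]
tcp_rot: [[0.058, 0.998, 0.0], [0.998, -0.058, 0.0], [0.0, 0.0, -1.0]]
force: [0.4, -3.2, 3.8]
opening: 0.273
grasp_force: 30.0
```

```bash
python3 -c "
from pl import *
dialplane('w11')"
```

```text
n 7682 tilt deg x,y [2.24 0.09] dial top world z at centre 0.0358 tcp [0.5809 0.274  0.0305] F [ 0.4 -3.2  3.8] op 0.273
wall pts 10081 y range [0.22  0.402]
```

Call:
apply_moves:
  rows:
    - {"x":0,"y":0,"z":0.3,"rx":0,"ry":0,"rz":0,"claw":180}
    - {"x":0,"y":0,"z":0.3,"rx":0,"ry":0,"rz":0,"claw":150}
    - {"x":0,"y":0,"z":0.3,"rx":0,"ry":0,"rz":0,"claw":110}
    - {"x":0,"y":0,"z":0,"rx":0,"ry":0,"rz":0,"claw":110}
    - {"x":0,"y":0,"z":0,"rx":0,"ry":0,"rz":0,"claw":110}

```text
time_s: 15.42
position: [0.5806, 0.274, 0.0305]
tcp_rot: [[0.057, 0.998, -0.0], [0.998, -0.057, 0.0], [0.0, -0.0, -1.0]]
force: [-0.1, -0.7, -0.5]
opening: 0.553
grasp_force: 0.0
```

```bash
python3 -c "
from pl import *
dialplane('w12')"
```

```text
n 7360 tilt deg x,y [-0.26  0.04] dial top world z at centre 0.0349 tcp [0.5806 0.274  0.0305] F [-0.1 -0.7 -0.5] op 0.553
wall pts 10360 y range [0.239 0.402]
```

Call:
apply_moves:
  rows:
    - {"x":0,"y":0,"z":-10,"rx":0,"ry":0,"rz":0,"claw":110}
    - {"x":0,"y":0,"z":-30,"rx":0,"ry":0,"rz":0,"claw":110}
    - {"x":0,"y":0,"z":-60,"rx":0,"ry":0,"rz":0,"claw":110}
    - {"x":0,"y":0,"z":-100,"rx":0,"ry":0,"rz":0,"claw":110}
    - {"x":0,"y":0,"z":-140,"rx":0,"ry":0,"rz":0,"claw":110}
    - {"x":0,"y":0,"z":-160,"rx":0,"ry":0,"rz":0,"claw":110}
    - {"x":0,"y":0,"z":-160,"rx":0,"ry":0,"rz":0,"claw":110}
    - {"x":0,"y":0,"z":-160,"rx":0,"ry":0,"rz":0,"claw":110}

```text
time_s: 16.48
position: [0.5801, 0.2737, 0.1904]
tcp_rot: [[0.058, 0.998, -0.001], [0.998, -0.058, -0.0], [-0.0, -0.001, -1.0]]
force: [0.8, 0.5, -0.9]
opening: 0.567
grasp_force: 0.0
```

Run:
```python
from prof import *
print(read_state()['force'],read_state()['position'])
grab('wrist','w13');grab('side','s13')
P=cloud('w13');p=P[(P[...,2]>.028)&(P[...,2]<.05)&(abs(P[...,0]-.585)<.04)&(P[...,1]>.28)&(P[...,1]<.36)]
A=np.c_[p[:,:2],np.ones(len(p))];k=np.linalg.lstsq(A,p[:,2],rcond=None)[0];print(len(p),'tilt',np.degrees(k[:2]),p.mean(0))
for t in('side','s13'): print(t);prof(t,-.22,-.15,.055,.004)
a=cv2.imread('pics/w13.png')[:330,60:450];b=cv2.imread('pics/s13.png')[100:330,180:380]
cv2.imwrite('pics/v3.png',np.hstack([cv2.resize(a,(420,360)),cv2.resize(b,(370,360),interpolation=2)]))
```

```text
[ 0.82860587  0.53731505 -0.86049411] [0.5800519  0.27373548 0.19044897]
2481 tilt [0.24691293 1.99319912] [0.58350605 0.31689221 0.03449779]
side
-0.218 6 [0.5706 0.576  0.5813] [0.08  0.082]
-0.214 13 [0.5664 0.5753 0.5841] [0.075 0.082]
-0.21 13 [0.5669 0.5759 0.5845] [0.076 0.082]
-0.206 12 [0.5681 0.5753 0.5859] [0.074 0.082]
-0.202 61 [0.5612 0.5772 0.5934] [0.062 0.087]
-0.198 33 [0.5591 0.5682 0.59  ] [0.062 0.088]
-0.194 6 [0.5622 0.5699 0.586 ] [0.081 0.087]
-0.19 11 [0.5675 0.5786 0.5853] [0.082 0.086]
-0.186 17 [0.5637 0.5768 0.5911] [0.074 0.085]
-0.182 19 [0.5634 0.5752 0.591 ] [0.075 0.086]
-0.178 11 [0.5643 0.5759 0.5892] [0.078 0.086]
-0.174 18 [0.5652 0.5772 0.5897] [0.077 0.085]
-0.17 5 [0.5654 0.5765 0.5858] [0.076 0.085]
-0.162 18 [0.5684 0.5804 0.59  ] [0.071 0.082]
-0.158 17 [0.5696 0.576  0.5895] [0.075 0.084]
-0.154 13 [0.5691 0.5815 0.5911] [0.076 0.084]
-0.15 11 [0.5675 0.5746 0.5881] [0.071 0.083]
s13
-0.218 6 [0.5705 0.5759 0.5814] [0.08  0.082]
-0.214 14 [0.5663 0.5743 0.5842] [0.076 0.082]
-0.21 10 [0.567  0.5794 0.5848] [0.076 0.081]
-0.206 13 [0.5698 0.5763 0.5907] [0.073 0.081]
-0.202 58 [0.5611 0.5793 0.5934] [0.062 0.088]
-0.198 37 [0.5592 0.5682 0.5899] [0.063 0.088]
-0.194 5 [0.5621 0.5688 0.5823] [0.081 0.087]
-0.19 13 [0.5672 0.5765 0.5852] [0.082 0.086]
-0.186 18 [0.563  0.5758 0.5909] [0.076 0.086]
-0.182 13 [0.564  0.5775 0.5894] [0.077 0.085]
-0.178 18 [0.5646 0.5781 0.5912] [0.077 0.086]
-0.174 16 [0.5645 0.5762 0.5898] [0.076 0.085]
```

View pics/v3.png

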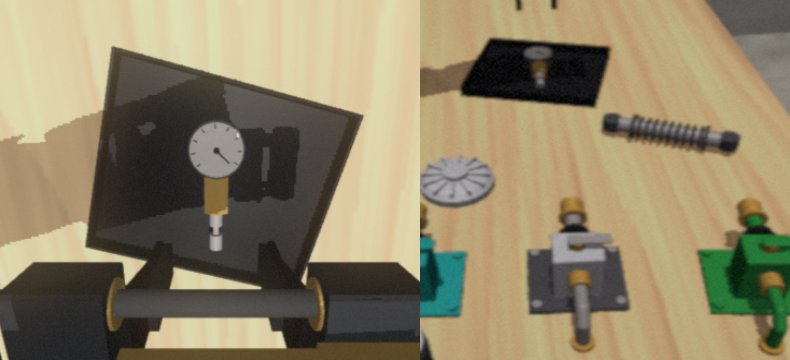

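The gauge lies flat in the tray, dial up at (216,150). The sleeve profile matches the rest profile, the bystanders are unmoved and the gripper is clear, so I'll hand in.

```bash
python3 -c "
from rig import hand_in
print(hand_in())"
```

```text
the job is handed in; nothing more can be done
None
```

I took the gauge off the outlet, laid it flat in the tray dial up and handed the job in at about 16.5 s; the sleeve is back at its rest position and nothing else was disturbed in the last pictures, though no verdict came back.

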